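# Index a positioning slide by feel and prove the latch

### The job

Gently push the carriage of the bench slide from the right-hand end of its cover towards the left until its sprung plunger drops into the locating socket hidden under the cover strip, and take the hand off it. Then pull or push the carriage back to the right with a rising force until it bears about 8 N, to prove that the plunger holds, and let go, leaving the plunger down in its socket. Never load the latched carriage with more than about 12 N either way, and leave the tools lying round the slide where they are.

Things in the scene. Friction and masses are not known exactly. Their poses are not given: they have to be found in the camera images.
- fixture: Fixed bench slide: grey and aluminium box 90 x 230 mm on a base plate 110 x 250 mm, track along its own y. Origin: centre of its underside, on the table; +y is the left-hand end seen from the robot, z up. Two dark keeper rails along the cover, 15 to 30 mm either side of the middle, top at z = 45 mm, hold the carriage's strip down, so the carriage can only slide along y.
- cover_mid (a point): Middle of the fixture's cover, on the cover's top face, 36 mm above the table. The carriage's centre can travel 52 mm either way from here along the track. The hidden socket lies under the strip, between 8 mm to the right and 34 mm to the left (+y) of this point; it cannot be seen and its place differs every time.
- carriage: Captive sliding carriage, 0.3 kg: aluminium block 50 (x) x 70 (y) x 30 (z) mm on a steel strip 34 x 232 mm that always covers the slot. Origin: centre of the strip's underside, on the cover, 36 mm above the table; axes as the fixture's. Block: z = 13 to 43 mm. Starts 32 to 50 mm right of the cover's middle. Slides with 1 to 3 N; pushed at 30 mm/s or slower, the plunger drops in reliably.
- end_right (a point): Centre of the block's upright right-hand end face (35 mm to -y of the carriage's origin, 64 mm above the table), 50 mm wide, 30 mm high: push here to slide left.
- end_left (a point): Centre of the block's upright left-hand end face (35 mm to +y of the carriage's origin, 64 mm above the table), 50 mm wide, 30 mm high: push here to load the carriage back to the right.
- plunger (a joint): Drop of the sprung plunger in the carriage, m (its black knob, 25 mm across, stands on the middle of the block; knob top 105 mm above the table when up, 94 mm when dropped): about 0 while its nose rides on the hidden deck, 0.011 when it has dropped into the socket and locks the carriage (with about 2 mm play either way).
- socket_shift (a joint): How far the hidden socket, which is held by springs, has been moved along the track from rest, m: positive when the latched carriage is pulled back to the right (fixture -y), negative when pushed on to the left; 0 at rest. Spring rate 1500 N/m (8 N shifts it 5.3 mm); it springs back to about 0 when let go. Stops at +-0.012.
- multimeter_1: Bystander: dark teal hand-held multimeter, 140 x 68 x 44 mm, lying behind the slide; origin at the centre of its underside.
- side_cutters_1: Bystander: side cutters with red handles, 52 x 133 x 14 mm, lying behind the slide; origin at the centre of their underside.
- screwdriver_1: Bystander: blue and yellow screwdriver, 160 mm long, 23 mm thick, lying to the left of the slide; origin at the centre of its underside.

How it is judged:
On the way, in this order (a step that is already met when the one before it is completed fails the run):
1. the plunger has dropped into the hidden socket and the hand is off the carriage (value of joint plunger above 0.009 m and value of joint socket_shift between -0.002 and 0.002 m and contact force between the fingers and carriage below 0.3 N), for 0.2 s.
2. the latched carriage is loaded back to the right with at least 4 N at the socket (shifted by 2.7 mm or more) (value of joint plunger above 0.009 m and value of joint socket_shift above 0.0027 m), for 0.1 s.
At the end, for the whole second after the job is handed in: The plunger is down in the socket (joint over 9 mm), the carriage is let go and at rest, and the socket is back within 2 mm of its rest place (all of step 1 and linear speed of carriage below 0.01 m/s); the robot touches nothing.
It fails at once if the latched carriage is loaded with more than 14 N (socket shifted by more than 9.5 mm either way) (value of joint socket_shift above 0.0095 m or value of joint socket_shift below -0.0095 m).
It fails at once if a bystander tool is moved by more than 30 mm (distance of any of multimeter_1, side_cutters_1, screwdriver_1 from where it was at the start of the episode above 0.03 m).
It also fails if it takes over 58 s, if anything falls off the work surface, if the arm or the gripper's body presses on something with over 40 N, if the wrist force passes 120 N, or if a joint passes its speed limit or range.

### The arm

A 7-joint arm with a two-finger parallel gripper is mounted at the origin on a cart in front of the work surface, level with it; the furniture and walls round the work are solid. World frame = base frame: x ahead of the robot, y to its left, z up, the work surface at z = 0. Lengths are in m, angles in rad, forces in N, time in s.
With the tool pointing down it reaches from about 0.425 to 0.875 m from the base axis. Payload 4.7 kg.
Tool frame: the origin (TCP) lies midway between the tips of the shut fingers; the grasp point (between the pads) lies 19 mm behind it; z points along the fingers, y is the line along which they close (so a half turn about z gives the same grasp; the last joint's range is limited). The gripper opens to 87 mm and grips with 3 to 60 N. Pads are 19 mm wide; open, the fingers measure 117 mm over their backs; the gripper's body (75 mm by 190 mm) begins 51 mm behind the grasp point.
Start: joints at [-1.199, 0.321, -0.07, 1.45, 0.023, 1.371, -0.057], TCP at [0.228, 0.609, 0.223] pointing down, gripper open.
Joint ranges: [-2.86, 2.86], [-0.3, 2.09], [-1.38, 1.24], [0.06, 2.45], [-1.56, 4.7], [0.09, 2.05], [-2.69, 2.69]. Speed limits (rad/s): [2.57, 2.57, 3.14, 3.14, 3.14, 3.14, 3.14].

### API

Orientations are given as a rotation vector (axis times angle).
In Python, from bench import ctrl gives the robot as it stands.
- The arm moves only by the shell command python3 inch.py 'ROWS' [FORCE]. ROWS is a JSON list that holds a single list of rows (three levels of brackets), with 1 to 20 rows, each of 5 numbers: dx, dy, dz in units of 100 mm, then a turn about the tool's z in units of 0.05 rad, then the opening from 0.0 (shut) to 1.0 (fully open); each row is the pose to reach, as a shift and turn from the pose commanded when the command began, along the tool's axes at that moment; what a row does not reach only later rows make up. A row lasts 1/10 s, in which the tool goes at most 0.05 m and 0.15 rad, less where a joint would pass 70% of its speed; a pose out of reach is approached as far as the arm can. The fingers move at their own pace and stop on an object; FORCE is the grip in N (left out, the last holds). Time passes only in rows, so rows that do not move let the fingers close. It prints the time, the measured TCP pose, the force, the opening and the grip force at its end. Input that does not fit is refused with a message, and nothing moves.
- ctrl.get_state(): the state, without advancing time (a new reading comes with each control period).
- ctrl.get_image(name): name is "side" or "top" or "wrist"; returns the picture (420x560x3 uint8, red, green, blue); there is no depth.
- ctrl.camera_model(name): a dict with "vertical_fov" (degrees; the focal length in pixels is half the picture's height over the tangent of half this angle, whatever the lens; pixels are square), "cx", "cy" (the principal point, pixels), "rvec" (rotation vector, rad) and "tvec" (3), from world to camera coordinates, as OpenCV has them; the wrist camera has in their place "hand_eye" (4x4, takes a point from camera to tool coordinates, whose origin is the TCP and whose axes are the flange's). Camera axes: x right, y down, z forward; pixel columns grow to the right and rows downward; lengths in m; the calibration is good to about 2 mm. A picture is of the moment at which its call begins: read the wrist's pose just before it. camera_model takes no time and is no camera call.
- ctrl.close_job(): hands the job in; it is judged then, once.
The state is a dict: "time": time; "joint_positions": joint angles; "qd": joint speeds; "joint_torque": joint torques, N m; "position": TCP position; "tool_rot": TCP orientation; "ft_force": force on the tool from outside, world axes, zero at the start; "torque": the same for the moment, N m; "grip_width": opening from 0.0 (shut) to 1.0 (fully open); "grip_force": force on a finger pad.
Only numpy, scipy, OpenCV 4.12 (cv2) and the standard library are available. Lean on these libraries where they do the work, as an engineer would, in place of code of your own. Each camera call takes 0.05 s, during which the arm holds its last target. There are 200 camera calls.

## Working session

There is one attempt and no reset: what is moved stays moved. The work goes in short steps, Python scripts to look and compute and a shell command to move; the robot and the scene stay as the last step left them, time stands still between calls to the robot, and variables do not carry over. Pictures are saved under pics/ and viewed, at most 10 in all, crops included, and the job is handed in when it is done.

```bash
ls; mkdir -p pics; python3 - <<'E'
from bench import ctrl
import cv2
for n in("top","side"):
    cv2.imwrite(f"pics/{n}0.png",ctrl.get_image(n)[:,:,::-1]); print(n,ctrl.camera_model(n))
s=ctrl.get_state();print(s)
E
```

```text
bench.py
inch.py
pics
top {'vertical_fov': 57.19601235247252, 'cx': 283.4913623771886, 'cy': 211.3785820324096, 'rvec': array([ 2.16613413, -2.21287379,  0.02102478]), 'tvec': array([0.10326851, 0.58216355, 0.89974518])}
side {'vertical_fov': 54.190362547432706, 'cx': 282.4668050882295, 'cy': 203.06565369779182, 'rvec': array([ 1.95789382,  1.05762785, -0.53090464]), 'tvec': array([-0.39690258, -0.21013993,  1.36672867])}
{'time': 0.1, 'joint_positions': array([-1.19889624,  0.32175343, -0.0700726 ,  1.45156428,  0.02258992,
        1.37078788, -0.05688856]), 'qd': array([ 0.00011037, -0.00162397, -0.00063776, -0.00179146, -0.00055483,
        0.00066109, -0.00064922]), 'joint_torque': array([-4.55440040e-04, -4.92570305e+01, -4.05932581e-01, -3.13399351e+01,
       -6.41089864e-02,  3.94475902e-02,  5.42977375e-05]), 'position': array([0.22751433, 0.60835094, 0.22156216]), 'tool_rot': array([-5.58958101e-01, -3.09124152e+00,  2.68932699e-03]), 'ft_force': array([-0.36428342,  0.10106528, -0.23875391]), 'torque': array([-0.00479   ,  0.05610551,  0.00761855]), 'grip_force': 0.0, 'grip_width': 1.0015107865609536}
```
View pics/top0.png

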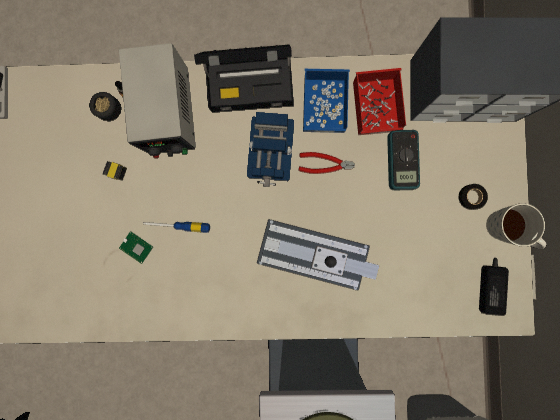

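View pics/side0.png

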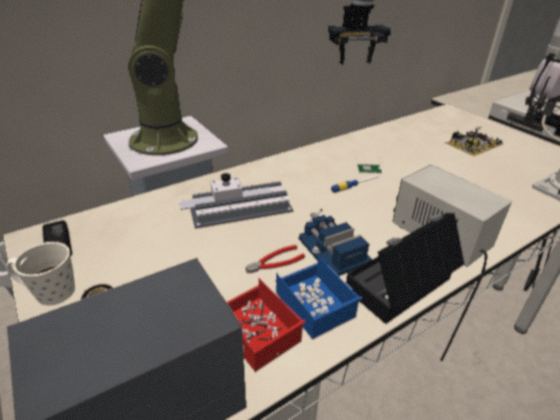

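Top view: the slide is centred near (315,255), with its knob at about (331,262). The tools lie above it (cutters 327,162; multimeter 404,160) and the screwdriver to its left (180,226). I'll zoom in on the slide.

```bash
cat > h.py <<'E'
import numpy as np,cv2
from bench import ctrl
def ray(n,u,v,z):
    m=ctrl.camera_model(n);f=210/np.tan(np.radians(m["vertical_fov"])/2)
    R=cv2.Rodrigues(m["rvec"])[0];c=-R.T@m["tvec"]
    d=R.T@np.array([(u-m["cx"])/f,(v-m["cy"])/f,1]);return c+d*(z-c[2])/d[2]
E
python3 - <<'E'
from h import *
im=cv2.imread("pics/top0.png")
c=im[210:300,248:388];cv2.imwrite("pics/crop.png",cv2.resize(c,None,fx=5.6,fy=5.6,interpolation=cv2.INTER_CUBIC))
print(ray("top",331,262,.105),ray("top",315,255,.036),ray("top",404,160,.04),ray("top",180,226,.02),ray("side",226,177,.105))
E
```

```text
[ 0.47114774 -0.00936893  0.105     ] [0.48150772 0.02008373 0.036     ] [ 0.69514242 -0.1889779   0.04      ] [0.55471556 0.33591957 0.02      ] [ 0.48209264 -0.0093257   0.105     ]
```

View pics/crop.png

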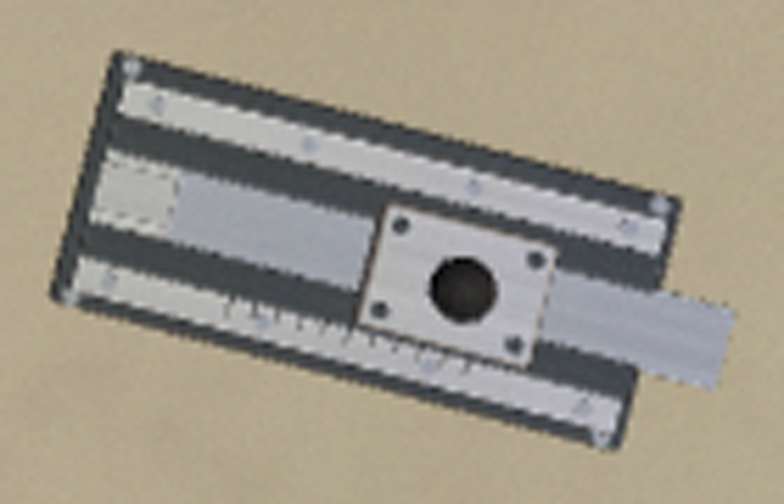

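```bash
python3 - <<'E'
from h import *
g=lambda u,v,z:ray("top",248+(u-2.3)/5.6,210+(v-2.3)/5.6,z)
P=[g(*p,.006) for p in((115,50),(680,200),(618,450),(52,300))]
B=[g(*p,.079) for p in((388,205),(558,248),(530,365),(358,322))]
for Q in(P,B):
    c=sum(Q)/4; y=(Q[0]+Q[3]-Q[1]-Q[2]);x=(Q[0]+Q[1]-Q[2]-Q[3])
    print(c,np.linalg.norm(y)/2,np.linalg.norm(x)/2,"ang y axis from world y",np.arctan2(-y[0],y[1]))
print(g(463,290,.105))
s=ctrl.get_state();print(cv2.Rodrigues(s["tool_rot"])[0].round(3))
E
```

```text
[0.48148462 0.02357102 0.006     ] 0.2472840496797687 0.10895365368846863 ang y axis from world y -0.2783439962150644
[ 0.4721569  -0.00862475  0.079     ] 0.06839945254290522 0.0468306483640564 ang y axis from world y -0.2652367080205408
[ 0.47249173 -0.00785941  0.105     ]
[[-0.937  0.35  -0.001]
 [ 0.35   0.937 -0.002]
 [-0.    -0.002 -1.   ]]
```

Fixture centre is (0.4815, 0.0236) with yaw −0.27. The carriage is 33.5 mm right of the middle, and the measured sizes match those given. I'll straddle the block along the track with the open fingers (87 mm opening, 70 mm block), so the same grip can push left and load right.

Units first: shifts go in units of 100 mm and turns go in units of 0.05 rad. So -0.288 m is -2.88, -0.221 m is -2.21, -0.088 rad is -1.76.

```bash
python3 inch.py '[[[-2.88,-2.21,0,0,1],[-2.88,-2.21,0,0,1],[-2.88,-2.21,0,0,1],[-2.88,-2.21,0,0,1],[-2.88,-2.21,0,0,1],[-2.88,-2.21,0,0,1],[-2.88,-2.21,0,0,1],[-2.88,-2.21,0,-1.76,1],[-4.45,-4.92,0,-1.76,1],[-4.45,-4.92,0,-1.76,1],[-4.45,-4.92,0,-1.76,1],[-4.45,-4.92,0,-1.76,1],[-4.45,-4.92,0,-1.76,1],[-4.45,-4.92,0,-1.76,1],[-4.45,-4.92,0,-1.76,1],[-4.45,-4.92,0,-1.76,1],[-4.45,-4.92,0,-1.76,1],[-4.45,-4.92,0,-1.76,1],[-4.45,-4.92,0,-1.76,1],[-4.45,-4.92,0,-1.76,1]]]'; python3 - <<'E'
from h import *
s=ctrl.get_state();R=cv2.Rodrigues(s["tool_rot"])[0];p=s["position"]
print(s["time"],p,R.round(3).tolist(),s["ft_force"]);print("delta tool",R.T@(np.array([.4722,-.0084,.06])-p))
m=ctrl.camera_model("wrist");print(m)
im=ctrl.get_image("wrist");cv2.imwrite("pics/w0.png",im[:,:,::-1])
H=m["hand_eye"];f=210/np.tan(np.radians(m["vertical_fov"])/2)
# predicted pixel of block top corners from the top-view estimate
yf=np.array([.267,.964,0]);xf=np.array([.964,-.267,0]);c=np.array([.4722,-.0084,.079])
for a,b in((1,1),(1,-1),(-1,-1),(-1,1)):
    q=R.T@(c+a*.025*xf+b*.035*yf-p);q=H[:3,:3].T@(q-H[:3,3]);print(f*q[0]/q[2]+m["cx"],f*q[1]/q[2]+m["cy"])
E
```

```text
time: 2.1
position: [0.4721, -0.0066, 0.2225]
tool_rot: [-0.419, -3.113, 0.0]
ft_force: [0.5, 0.3, -0.1]
grip_width: 0.997
grip_force: 0.0
2.1 [ 0.47210539 -0.00657506  0.22248436] [[-0.964, 0.264, -0.0], [0.264, 0.964, 0.0], [0.0, -0.0, -1.0]] [ 0.51211957  0.29979444 -0.13263011]
delta tool [-0.00059721 -0.00172903  0.16248434]
{'vertical_fov': 65.86744626877933, 'cx': 278.5561380436433, 'cy': 210.4556628998133, 'hand_eye': array([[-8.60692438e-05, -9.52641673e-01, -3.04095110e-01,
         8.31990443e-02],
       [ 9.99999744e-01, -2.97910037e-04,  6.50231747e-04,
         3.20632190e-04],
       [-7.10030844e-04, -3.04094976e-01,  9.52641455e-01,
        -1.61721979e-01],
       [ 0.00000000e+00,  0.00000000e+00,  0.00000000e+00,
         1.00000000e+00]])}
311.2701803259355 221.3867088613385
241.17163230853595 221.22483354190774
239.47123421065763 171.69660613720694
313.0225868710722 171.8828404904235
```

View pics/w0.png

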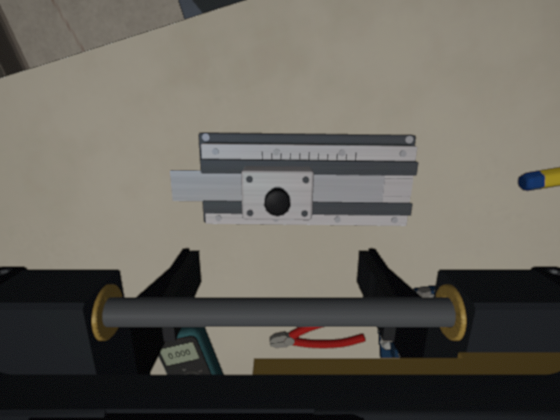

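Wrist view: the block spans columns 242–313 and rows 170–220, within 1–3 px (about 1–2 mm) of the prediction. I'll descend astride it.

```bash
python3 inch.py '[[[0,-0.01,0.5,0,1],[0,-0.01,0.9,0,1],[0,-0.01,1.2,0,1],[0,-0.01,1.4,0,1],[0,-0.01,1.5,0,1],[0,-0.01,1.6,0,1],[0,-0.01,1.62,0,1],[0,-0.01,1.62,0,1],[0,-0.01,1.62,0,1]]]'; python3 - <<'E'
from h import *
s=ctrl.get_state();print(s["position"],s["ft_force"])
cv2.imwrite("pics/s1.png",cv2.resize(ctrl.get_image("side")[120:240,150:310,::-1],None,fx=4,fy=4))
E
```

```text
time: 3.05
position: [0.4728, -0.0087, 0.0615]
tool_rot: [0.422, 3.111, 0.001]
ft_force: [-0.3, -0.2, 0.1]
grip_width: 1.004
grip_force: 0.0
[ 0.47278382 -0.00869192  0.06148477] [-0.34186273 -0.17280537  0.1186127 ]
```

View pics/s1.png

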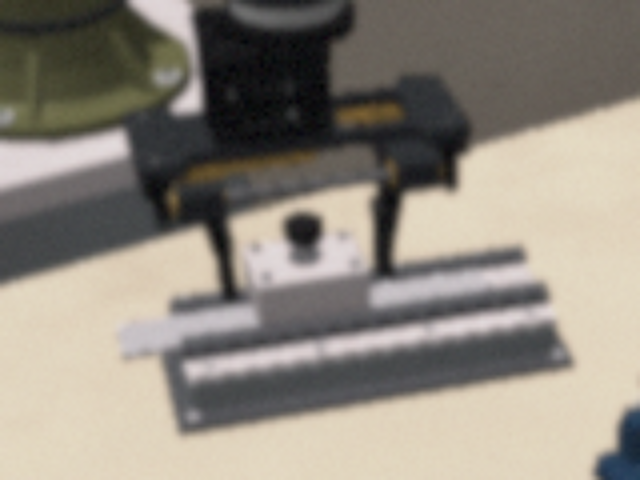

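The fingers stand astride the block with clearance on both sides and no contact force. I'll start the push to the left; tool +y is left.

In the tool's units: 0.025 m is 0.25, 0.0235 m is 0.235.

```bash
python3 inch.py '[[[0,0.03,0,0,1],[0,0.05,0,0,1],[0,0.06,0,0,1],[0,0.07,0,0,1],[0,0.08,0,0,1],[0,0.09,0,0,1],[0,0.1,0,0,1],[0,0.115,0,0,1],[0,0.13,0,0,1],[0,0.145,0,0,1],[0,0.16,0,0,1],[0,0.175,0,0,1],[0,0.19,0,0,1],[0,0.205,0,0,1],[0,0.22,0,0,1],[0,0.235,0,0,1],[0,0.25,0,0,1]]]'
```

```text
time: 4.8
position: [0.4786, 0.0154, 0.0605]
tool_rot: [0.422, 3.113, 0.0]
ft_force: [-1.2, -2.2, 0.8]
grip_width: 1.002
grip_force: 1.1
```

```bash
python3 inch.py '[[[0,0.02,0,0,1],[0,0.04,0,0,1],[0,0.06,0,0,1]]]'
```

```text
time: 5.1
position: [0.4802, 0.0213, 0.0605]
tool_rot: [-0.422, -3.113, -0.0]
ft_force: [-1.2, -1.8, 0.1]
grip_width: 0.996
grip_force: 1.1
```

In the tool's units: 0.004 m is 0.04, 0.002 m is 0.02.

```bash
python3 inch.py '[[[0,0.02,0,0,1],[0,0.04,0,0,1]]]'
```

```text
time: 5.3
position: [0.4813, 0.0251, 0.0606]
tool_rot: [0.422, 3.113, 0.0]
ft_force: [-0.6, -1.7, -0.5]
grip_width: 1.003
grip_force: 1.1
```

```bash
python3 inch.py '[[[0,0.02,0,0,1],[0,0.04,0,0,1]]]'
```

```text
time: 5.5
position: [0.4824, 0.029, 0.0606]
tool_rot: [0.422, 3.113, 0.0]
ft_force: [-1.0, -1.7, -1.1]
grip_width: 1.0
grip_force: 1.1
```

```bash
python3 inch.py '[[[0,0.02,0,0,1],[0,0.04,0,0,1]]]'
```

```text
time: 5.7
position: [0.4834, 0.0328, 0.0605]
tool_rot: [-0.423, -3.113, -0.0]
ft_force: [-1.4, -2.4, -1.2]
grip_width: 1.002
grip_force: 1.0
```

```bash
python3 inch.py '[[[0,0.02,0,0,1],[0,0.04,0,0,1]]]'
```

```text
time: 5.9
position: [0.4845, 0.0367, 0.0606]
tool_rot: [0.422, 3.113, 0.0]
ft_force: [-0.2, -1.9, -0.5]
grip_width: 1.003
grip_force: 1.0
```

In the tool's units: 0.004 m is 0.04, 0.002 m is 0.02.

```bash
python3 inch.py '[[[0,0.02,0,0,1],[0,0.04,0,0,1]]]'
```

```text
time: 6.1
position: [0.4856, 0.0406, 0.0606]
tool_rot: [0.422, 3.113, 0.0]
ft_force: [-0.4, -0.5, 0.4]
grip_width: 0.998
grip_force: 1.0
```

In the tool's units: 0.003 m is 0.03, 0.0015 m is 0.015.

```bash
python3 inch.py '[[[0,0.015,0,0,1],[0,0.03,0,0,1]]]'
```

```text
time: 6.3
position: [0.4864, 0.0434, 0.0605]
tool_rot: [0.422, 3.113, 0.0]
ft_force: [-0.3, -2.2, -0.3]
grip_width: 1.005
grip_force: 1.0
```

```bash
python3 inch.py '[[[0,0.02,0,0,1],[0,0.04,0,0,1]]]'
```

```text
time: 6.5
position: [0.4874, 0.0473, 0.0605]
tool_rot: [0.423, 3.113, 0.0]
ft_force: [-0.9, -1.5, -0.5]
grip_width: 1.0
grip_force: 0.9
```

```bash
python3 inch.py '[[[0,0.02,0,0,1],[0,0.04,0,0,1]]]'
```

```text
time: 6.7
position: [0.4885, 0.0512, 0.0606]
tool_rot: [0.422, 3.113, 0.0]
ft_force: [-1.0, -3.0, -1.3]
grip_width: 0.995
grip_force: 0.9
```

```bash
python3 inch.py '[[[0,0.015,0,0,1],[0,0.03,0,0,1]]]'
```

```text
time: 6.9
position: [0.4893, 0.054, 0.0605]
tool_rot: [0.422, 3.113, 0.0]
ft_force: [-0.5, -2.0, 0.7]
grip_width: 1.001
grip_force: 0.9
```

```bash
python3 inch.py '[[[0,0.02,0,0,1],[0,0.04,0,0,1]]]'
```

```text
time: 7.1
position: [0.4904, 0.058, 0.0606]
tool_rot: [0.422, 3.113, 0.0]
ft_force: [-0.7, -0.8, -0.8]
grip_width: 1.003
grip_force: 1.0
```

In the tool's units: 0.003 m is 0.03, 0.0015 m is 0.015.

```bash
python3 inch.py '[[[0,0.015,0,0,1],[0,0.03,0,0,1]]]'
```

```text
time: 7.3
position: [0.4912, 0.0606, 0.0606]
tool_rot: [0.422, 3.113, -0.0]
ft_force: [0.5, -2.4, -0.3]
grip_width: 1.001
grip_force: 1.0
```

```bash
python3 inch.py '[[[0,0.015,0,0,1],[0,0.03,0,0,1]]]'
```

```text
time: 7.5
position: [0.4917, 0.0627, 0.0605]
tool_rot: [-0.423, -3.113, 0.002]
ft_force: [-1.2, -5.2, 1.4]
grip_width: 1.0
grip_force: 2.6
```

Force has risen to 5 N and grip force has jumped, so it has probably latched. I'll back the hand off to mid-gap and check the knob.

```bash
python3 inch.py '[[[0,-0.02,0,0,1],[0,-0.05,0,0,1],[0,-0.08,0,0,1],[0,-0.1,0,0,1],[0,-0.1,0,0,1],[0,-0.1,0,0,1],[0,-0.1,0,0,1],[0,-0.1,0,0,1]]]'; python3 - <<'E'
from h import *
cv2.imwrite("pics/s2.png",cv2.resize(ctrl.get_image("side")[120:240,150:310,::-1],None,fx=4,fy=4))
E
```

```text
time: 8.3
position: [0.4893, 0.054, 0.0606]
tool_rot: [0.422, 3.113, 0.0]
ft_force: [-1.0, -1.1, -0.3]
grip_width: 0.999
grip_force: 0.0
```

View pics/s2.png

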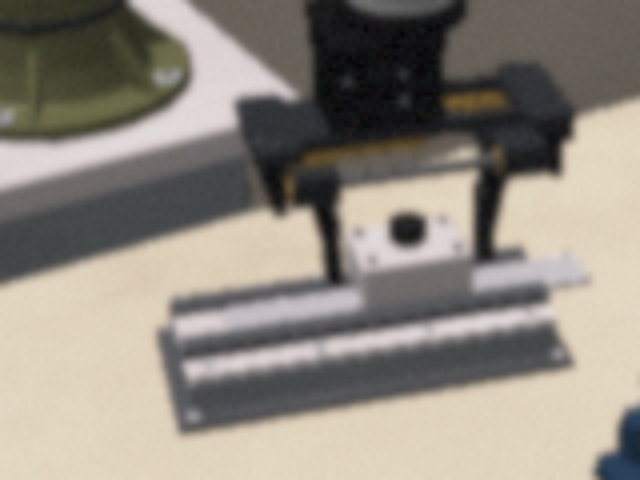

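The knob sits down on the block with its stem hidden, and there are gaps at both ends, so it is latched and the hand is off. Now I'll load back to the right with the left finger.

In the tool's units: -0.009 m is -0.09, -0.008 m is -0.08.

```bash
python3 inch.py '[[[0,0,0,0,1],[0,-0.01,0,0,1],[0,-0.02,0,0,1],[0,-0.03,0,0,1],[0,-0.04,0,0,1],[0,-0.05,0,0,1],[0,-0.06,0,0,1],[0,-0.07,0,0,1],[0,-0.08,0,0,1],[0,-0.09,0,0,1],[0,-0.09,0,0,1]]]'
```

```text
time: 9.45
position: [0.4869, 0.0452, 0.0606]
tool_rot: [0.423, 3.113, 0.0]
ft_force: [-0.9, -0.0, 0.3]
grip_width: 0.999
grip_force: 0.1
```

```bash
python3 inch.py '[[[0,-0.01,0,0,1],[0,-0.02,0,0,1],[0,-0.03,0,0,1],[0,-0.03,0,0,1]]]'
```

```text
time: 9.85
position: [0.486, 0.0423, 0.0606]
tool_rot: [0.422, 3.113, 0.0]
ft_force: [0.1, 1.2, -0.9]
grip_width: 1.004
grip_force: 0.7
```

In the tool's units: -0.002 m is -0.02, -0.001 m is -0.01.

```bash
python3 inch.py '[[[0,-0.01,0,0,1],[0,-0.02,0,0,1],[0,-0.02,0,0,1]]]'
```

```text
time: 10.15
position: [0.4855, 0.0403, 0.0606]
tool_rot: [0.423, 3.113, 0.0]
ft_force: [0.3, 1.3, -0.5]
grip_width: 1.002
grip_force: 0.8
```

```bash
python3 inch.py '[[[0,-0.01,0,0,1],[0,-0.02,0,0,1],[0,-0.02,0,0,1]]]'
```

```text
time: 10.45
position: [0.4851, 0.0388, 0.0606]
tool_rot: [0.422, 3.113, 0.001]
ft_force: [0.6, 4.3, -1.2]
grip_width: 1.0
grip_force: 1.8
```

```bash
python3 inch.py '[[[0,-0.01,0,0,1],[0,-0.02,0,0,1],[0,-0.02,0,0,1]]]'
```

```text
time: 10.75
position: [0.4847, 0.0376, 0.0607]
tool_rot: [0.422, 3.113, 0.002]
ft_force: [1.5, 4.7, -2.2]
grip_width: 0.998
grip_force: 2.8
```

In the tool's units: -0.002 m is -0.02, -0.001 m is -0.01.

```bash
python3 inch.py '[[[0,-0.01,0,0,1],[0,-0.02,0,0,1],[0,-0.02,0,0,1],[0,-0.02,0,0,1]]]'; python3 -c "
from h import *
print(ctrl.get_state()['joint_torque'])"
```

```text
time: 11.15
position: [0.4845, 0.0365, 0.0607]
tool_rot: [0.421, 3.112, 0.004]
ft_force: [2.0, 7.5, -2.2]
grip_width: 1.001
grip_force: 3.8
[ 3.47084261e+00 -2.99163330e+01  5.19686267e+00 -2.55211276e+01
  2.07500830e+00  9.69466008e-01  2.23927991e-02]
```

```bash
python3 inch.py '[[[0,-0.01,0,0,1],[0,-0.015,0,0,1],[0,-0.015,0,0,1],[0,-0.015,0,0,1]]]'
```

```text
time: 11.55
position: [0.4843, 0.0359, 0.0609]
tool_rot: [0.42, 3.112, 0.006]
ft_force: [1.9, 8.9, -1.6]
grip_width: 1.002
grip_force: 4.7
```

It bears about 9 N at the hand, which is about 7 N at the socket after friction. I'll let go gently to mid-gap, then raise.

In the tool's units: 0.018 m is 0.18, 0.016 m is 0.16.

```bash
python3 inch.py '[[[0,0.015,0,0,1],[0,0.03,0,0,1],[0,0.045,0,0,1],[0,0.06,0,0,1],[0,0.08,0,0,1],[0,0.1,0,0,1],[0,0.13,0,0,1],[0,0.16,0,0,1],[0,0.18,0,0,1],[0,0.18,0,0,1],[0,0.18,0,0,1],[0,0.18,0,0,1]]]'; python3 - <<'E'
from h import *
cv2.imwrite("pics/s3.png",cv2.resize(ctrl.get_image("side")[120:240,150:310,::-1],None,fx=4,fy=4))
E
```

```text
time: 12.75
position: [0.4883, 0.0504, 0.0606]
tool_rot: [0.423, 3.113, -0.0]
ft_force: [-0.7, -0.6, 0.2]
grip_width: 1.001
grip_force: 0.0
```

View pics/s3.png

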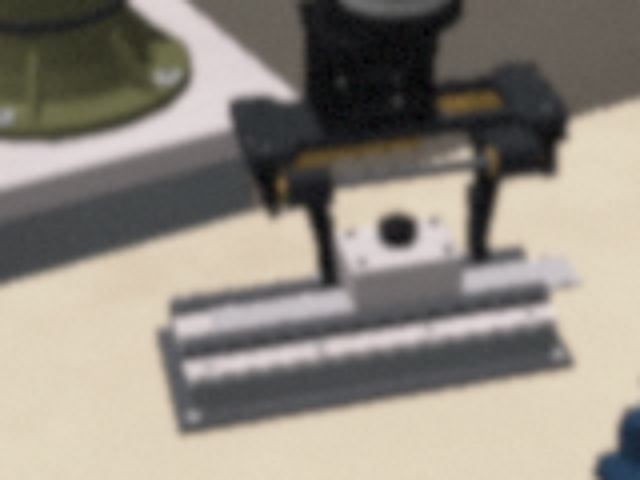

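The knob is still down and both ends are clear. Friction may leave the socket about 1 mm off rest, so I'll nudge the carriage about 2 mm left within the plunger's play. That unloads the spring before I retreat.

In the tool's units: 0.007 m is 0.07, 0.006 m is 0.06.

```bash
python3 inch.py '[[[0,0.02,0,0,1],[0,0.03,0,0,1],[0,0.04,0,0,1],[0,0.05,0,0,1],[0,0.06,0,0,1],[0,0.07,0,0,1],[0,0.07,0,0,1]]]'
```

```text
time: 13.5
position: [0.4901, 0.0569, 0.0606]
tool_rot: [-0.423, -3.113, 0.001]
ft_force: [-0.3, -0.4, -0.1]
grip_width: 0.999
grip_force: 0.6
```

```bash
python3 inch.py '[[[0,0.01,0,0,1],[0,0.01,0,0,1]]]'; python3 inch.py '[[[0,-0.03,0,0,1],[0,-0.06,0,0,1],[0,-0.085,0,0,1],[0,-0.085,0,0,1],[0,-0.085,0,0,1],[0,-0.085,-0.1,0,1],[0,-0.085,-0.3,0,1],[0,-0.085,-0.6,0,1],[0,-0.085,-1,0,1],[0,-0.085,-1.4,0,1],[0,-0.085,-1.6,0,1],[0,-0.085,-1.6,0,1],[0,-0.085,-1.6,0,1],[0,-0.085,-1.6,0,1]]]'; python3 - <<'E'
from h import *
cv2.imwrite("pics/s4.png",cv2.resize(ctrl.get_image("side")[120:240,150:310,::-1],None,fx=4,fy=4))
E
```

```text
time: 13.7
position: [0.4903, 0.0577, 0.0605]
tool_rot: [-0.423, -3.113, 0.001]
ft_force: [-1.4, -2.4, 0.5]
grip_width: 1.003
grip_force: 1.3
time: 15.1
position: [0.4873, 0.0499, 0.2194]
tool_rot: [-0.422, -3.111, 0.001]
ft_force: [-0.4, 0.3, -0.2]
grip_width: 1.003
grip_force: 0.0
```

View pics/s4.png

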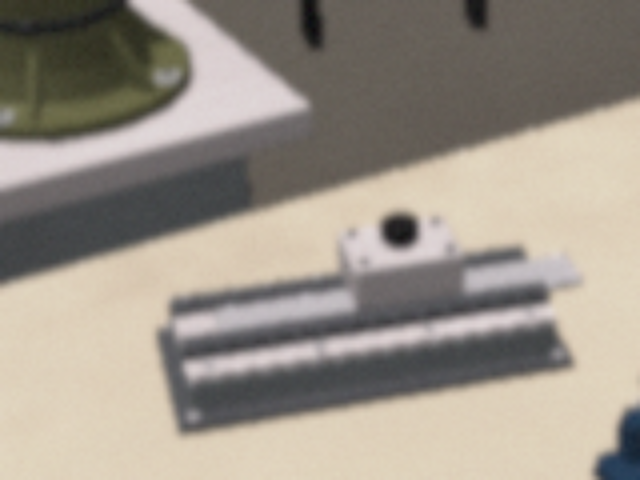

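The knob is down, the carriage is at rest and the hand is well clear, so I'm handing the job in.

```bash
python3 -c "
from bench import ctrl
print(ctrl.close_job())"
```

```text
the job is handed in; nothing more can be done
None
```

The plunger latched, held about 9 N at the hand (an estimated 7 N at the socket, after friction) pulling right, and was left down with the hand clear; I've handed the job in, but the judge's verdict isn't shown.

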